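# Clear the spilled nuts, then heft the ballast canisters and hold up the heaviest

## Task

We have been filling these three steel canisters with hex nuts as pinch-grip weights and spilled some on the flap: sweep the four loose nuts into the open-fronted blue tray with the hand brush, without touching them with the gripper itself, and lay the brush down on the flap again, outside the tray. Then heft the three closed canisters, find the heaviest by feel, and put the two lighter ones back standing where they were. Finish while holding the heaviest up in the gripper, upright and about 15 cm clear of the flap (keep hold of it), and leave the other gear on the flap where it is.

Things in the scene. Friction and masses are not known exactly. Their poses are not given: they have to be found in the camera images.
- flap: The plywood work surface, its top at height 0, fixed, 1120 mm wide. Origin: in its top face, 560 mm straight ahead of the robot base.
- tray: Fixed open-fronted steel tray, 200 mm wide (y), 130 deep (x); blue walls: back 45 mm high, sides 22 high, 3 thick, from x = -45 mm. Open front edge at x = -65 mm, where a ramp rises to the 3 mm thick floor at x = -47. Origin: centre of its footprint at flap height; +x runs from open front to back wall (the way to sweep). The nuts start within x = -170 to -95, y = -50 to +50 mm.
- nut_a: Loose steel hex nut lying flat, 30 mm across the flats, 35 mm across the corners, 16 mm high, 62 g. Origin: centre of its underside.
- nut_b: Loose steel hex nut lying flat, 30 mm across the flats, 35 mm across the corners, 16 mm high, 62 g. Origin: centre of its underside.
- nut_c: Loose steel hex nut lying flat, 30 mm across the flats, 35 mm across the corners, 16 mm high, 62 g. Origin: centre of its underside.
- nut_d: Loose steel hex nut lying flat, 30 mm across the flats, 35 mm across the corners, 16 mm high, 62 g. Origin: centre of its underside.
- brush: Wooden hand brush, 0.15 kg, standing on stiff bristles. Head x = -70 to +70 mm, handle on to x = -182. The head's wooden block is 36 mm wide (y), 34 to 53 mm above the flap, over bristles 132 x 30 x 34 mm that act as a firm block. Handle 25 mm wide, 38 to 62 mm up. Origin: on the flap under the head's centre; mass centre 25 mm towards the handle. Grip block or handle from above.
- canister_a: Steel canister, an upright cylinder 58 mm in diameter and 106 mm high, the top 13 mm being its fixed closed black lid. Origin: centre of its underside, z up. The three look exactly alike and stand in a row, in random order, with hidden fillings that do not shift: each weighs 0.3 to 0.9 kg, and the heaviest at least 0.25 kg more than either of the others.
- canister_b: Steel canister, an upright cylinder 58 mm in diameter and 106 mm high, the top 13 mm being its fixed closed black lid. Origin: centre of its underside, z up. The three look exactly alike and stand in a row, in random order, with hidden fillings that do not shift: each weighs 0.3 to 0.9 kg, and the heaviest at least 0.25 kg more than either of the others.
- canister_c: Steel canister, an upright cylinder 58 mm in diameter and 106 mm high, the top 13 mm being its fixed closed black lid. Origin: centre of its underside, z up. The three look exactly alike and stand in a row, in random order, with hidden fillings that do not shift: each weighs 0.3 to 0.9 kg, and the heaviest at least 0.25 kg more than either of the others.
- dumbbell: Rubber-headed hex dumbbell lying along its y, 190 mm long, 70 mm high, 2.5 kg. Leave alone. Origin: centre of its underside.
- grip_ring: Green silicone grip ring lying flat, 74 mm in diameter, 26 mm high. Leave alone. Origin: centre of its underside.
- finger_exerciser: Orange and black plastic finger exerciser lying flat, 77 mm by 95 mm (y), 26 mm high. Leave alone. Origin: centre of its underside.
- bar_collar: Red plastic barbell collar, a ring lying flat, 80 mm in diameter, 32 mm high. Leave alone. Origin: centre of its underside.

How it is judged:
By the outcome, as a careful person would: the job done as asked, in the order asked, and still so for the second after the job is handed in, while the arm keeps its last pose, push and grip.
It also fails if it takes over 67 s, if anything falls off the work surface, if the arm or the gripper's body presses on something with over 40 N, if the wrist force passes 120 N, or if a joint passes its speed limit or range.

## Robot

A 6-joint arm with a two-finger parallel gripper is mounted at the origin on the work surface. World frame = base frame: x ahead of the robot, y to its left, z up, the work surface at z = 0. Lengths are in m, angles in rad, forces in N, time in s.
With the tool pointing down it reaches from about 0.35 to 0.85 m from the base axis. Payload 8.1 kg.
Tool frame: the origin (TCP) lies between the finger pads; the fingertips stand 11 mm ahead of it and the grasp point (between the pads) lies 8 mm behind it (robot.tips_ahead is the distance from the TCP to the fingertips, in m); z points along the fingers, y is the line along which they close (so a half turn about z gives the same grasp; the last joint's range is limited). The gripper opens to 93 mm and grips with 3 to 60 N. Pads are 15 mm wide; open, the fingers measure 128 mm over their backs; the gripper's body (75 mm by 188 mm) begins 65 mm behind the grasp point.
Start: joints at [1.081, 0.13, 1.488, -0, 1.523, -0.085], TCP at [0.236, 0.552, 0.23] pointing down, gripper open.
Joint ranges: [-2.96, 2.96], [-0.89, 2.26], [0.02, 2.5], [-1.34, 4.48], [0, 2.73], [-2.66, 2.66]. Speed limits (rad/s): [2.39, 2.39, 2.79, 3.14, 3.14, 3.14].

## Interface

Orientations are given as a rotation vector (axis times angle).
In Python, from plant import robot gives the robot as it stands. The module is installed in compiled form; this text tells all that it offers.
- The arm moves only by the tool move_arm, never from a script. Its argument "deltas" is one flat list of numbers, 7 for each row, row after row: the shift along the tool's x, y, z in m, then the turn, a rotation vector about the tool's x, y, z in rad, then the opening, from 0 (shut) to 1 (fully open). A call has 1 to 12 rows; each row is the pose to reach, as a shift and turn from the pose commanded when the call began, along the tool's axes at that moment; what a row does not reach only later rows make up. A row lasts 1/8 s, in which the tool goes at most 62.5 mm and 10.7 degrees, less where a joint would pass 70% of its speed; a pose out of reach is approached as far as the arm can. A call with a gripper value outside its range is refused whole. The fingers move at their own pace and stop on an object; "squeeze" is the grip in N (left out, the last holds). Time passes only in rows, so rows that repeat a pose let the fingers close. It gives the time, the measured TCP pose, the force, the opening and the grip force at its end, in the units of the state.
- robot.read_state(): the state, without advancing time (a new reading comes with each control period).
- robot.read_camera(name): name is "side" or "top"; returns (picture, depth): 384x512x3 uint8, red, green, blue; 384x512 float32, m along the optical axis (not along the pixel's ray), 0 where there is no reading.
- robot.camera_model(name): a dict with "K" (3x3 intrinsics, pixels), "R" (3x3) and "t" (3): a world point X has camera coordinates R X + t. Camera axes: x right, y down, z forward; pixel columns grow to the right and rows downward; lengths in m; the calibration is good to about 2 mm. A picture is of the moment at which its call begins. camera_model takes no time and is no camera call.
- robot.close_job(): hands the job in; it is judged then, once.
Trained networks look in the newest picture that a camera, given by its name, has taken for a name from the list of things; names that differ only in an ending like _2 or _b are one class to them, and where a whole thing is asked for, a point or a joint stands for the part that bears it (a point fixed in the world has none). Each returns a list of dicts, best first, with "confidence" (0 to 1); they miss things now and then, are a little off and sometimes report something else, mostly with a low value. They report only what shows in the picture. A call takes as long as a camera call.
- robot.recognise(camera, label): "uv" ([column, row] in pixels, amid what is visible of it).
The state is a dict: "t": time; "q": joint angles; "dq": joint speeds; "joint_torque": joint torques, N m; "tool_pos": TCP position; "orientation": TCP orientation; "force": force on the tool from outside, world axes, zero at the start; "wrist_torque": the same for the moment, N m; "opening": finger opening in m; "gripper_force": force on a finger pad.
Only numpy, scipy, OpenCV 4.12 (cv2) and the standard library are available. Lean on these libraries where they do the work, as an engineer would, in place of code of your own. Each camera call takes 0.05 s, during which the arm holds its last target. There are 200 camera calls.

## Working session

There is one attempt and no reset: what is moved stays moved. The work goes in short steps, Python scripts to look and compute and a tool call to move; the robot and the scene stay as the last step left them, time stands still between calls to the robot, and variables do not carry over. Pictures are saved under pics/ and viewed, at most 10 in all, crops included, and the job is handed in when it is done.

Besides the shell and the picture viewer there is one more tool, called after "Emit:" by a JSON object that holds its "op" and its "data". move_arm: Moves the arm, as the interface text tells. Its arguments: {"type":"object","properties":{"deltas":{"type":"array","items":{"type":"number"}},"squeeze":{"type":"number"}},"required":["deltas"]}

```bash
mkdir -p pics
cat > h.py <<'E'
import numpy as np, cv2
from plant import robot
def pts(cam,d):
    m=robot.camera_model(cam);K=np.array(m["K"]);R=np.array(m["R"]);t=np.array(m["t"])
    v,u=np.mgrid[:d.shape[0],:d.shape[1]]
    c=np.stack([(u-K[0,2])/K[0,0]*d,(v-K[1,2])/K[1,1]*d,d],-1)
    return (c-t)@R
def save(n,im): cv2.imwrite(f"pics/{n}.png",im[...,::-1])
E
python3 - <<'E'
from h import *
P,d=robot.read_camera("top"); save("top0",P)
P2,d2=robot.read_camera("side"); save("side0",P2)
X=pts("top",d)
for l in ["tray","nut_a","brush","canister_a","dumbbell","grip_ring","finger_exerciser","bar_collar"]:
    for r in robot.recognise("top",l):
        u,v=map(int,np.round(r["uv"])); print(l,round(r["confidence"],2),u,v,X[v,u].round(3))
s=robot.read_state();print(s["tool_pos"],s["orientation"],s["opening"],s["force"],s["t"])
E
```

```text
tray 0.75 130 178 [0.641 0.335 0.003]
nut_a 0.66 158 199 [0.579 0.245 0.022]
nut_a 0.58 143 214 [0.534 0.288 0.02 ]
nut_a 0.52 166 220 [0.517 0.221 0.014]
nut_a 0.18 200 151 [ 0.726  0.128 -0.003]
nut_a 0.16 321 222 [ 0.519 -0.224  0.108]
brush 0.56 235 227 [0.501 0.015 0.05 ]
canister_a 0.83 274 223 [ 0.514 -0.096  0.105]
canister_a 0.76 368 218 [ 0.533 -0.353  0.105]
canister_a 0.71 320 224 [ 0.514 -0.221  0.11 ]
dumbbell 0.9 267 159 [ 0.699 -0.073  0.041]
grip_ring 0.73 207 144 [0.743 0.104 0.023]
finger_exerciser 0.82 344 164 [ 0.69  -0.299  0.024]
bar_collar 0.86 412 190 [ 0.619 -0.504 -0.001]
[0.23627462 0.55150353 0.22958373] [ 6.31510725e-01  3.07746251e+00 -1.27783545e-04] 0.09286702282899237 [-0.3512955  -0.11176842  0.05739806] 0.5
```

Run:
```python
import cv2
a=cv2.imread("pics/top0.png");print(a.shape)
cv2.imwrite("pics/crop0.png",cv2.resize(a[130:280,90:290],(800,600),interpolation=cv2.INTER_CUBIC))
```

```text
(384, 512, 3)
```

View pics/top0.png

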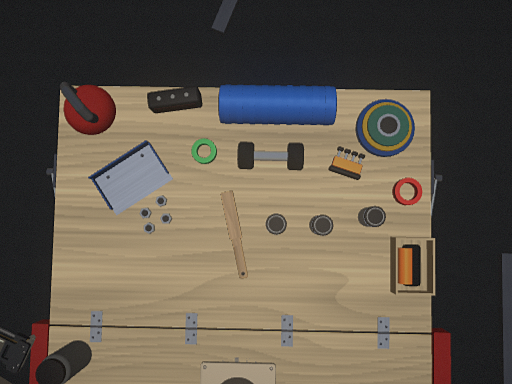

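View pics/crop0.png

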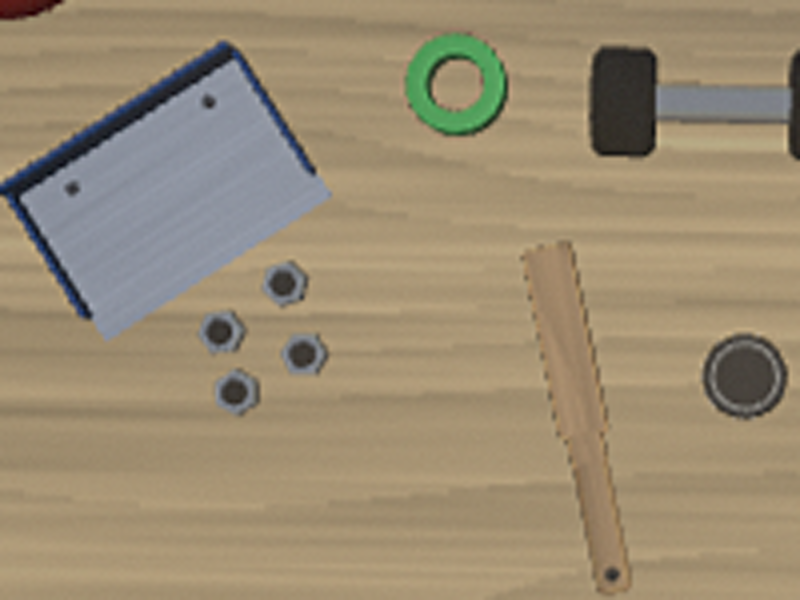

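View pics/side0.png

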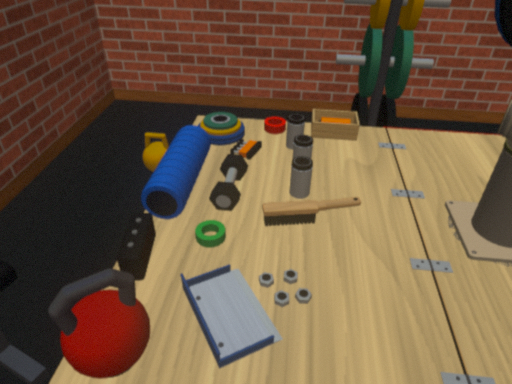

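```bash
cat >> h.py <<'E'
def ray(cam,u,v,z):
    m=robot.camera_model(cam);K=np.array(m["K"]);R=np.array(m["R"]);t=np.array(m["t"])
    c=-R.T@t; w=R.T@np.linalg.solve(K,[u,v,1.]); return c+w*(z-c[2])/w[2]
E
python3 - <<'E'
from h import *
r=lambda a,b,z:(ray("top",90+a/4-.4,130+b/4-.4,z)*1000).round()
for n,p in dict(fr=(330,193,0),fl=(107,340,0),br=(225,42,45),bl=(3,188,45),n1=(285,283,16),n2=(222,331,16),n3=(304,353,16),n4=(237,391,16),bhl=(524,257,53),bhr=(570,242,53),he=(611,592,60),sl=(563,440,53),sr=(605,430,53)).items(): print(n,r(*p))
P,d=robot.read_camera("top");X=pts("top",d)
for nm,(x0,x1,y0,y1,z0,z1) in dict(brush=(.3,.65,-.06,.12,.04,.075),ca=(.46,.57,-.15,-.05,.09,.12),cb=(.46,.57,-.28,-.17,.09,.12),cc=(.47,.6,-.42,-.3,.09,.12)).items():
    x,y,z=X[...,0],X[...,1],X[...,2]
    m=(x>x0)&(x<x1)&(y>y0)&(y<y1)&(z>z0)&(z<z1)
    Q=X[m]; print(nm,len(Q),Q.mean(0).round(4),Q.min(0).round(3),Q.max(0).round(3), np.array(cv2.minEnclosingCircle(Q[:,:2].astype(np.float32))[0]).round(4))
    if nm=="brush":
        rc=cv2.minAreaRect((Q[:,:2]*1000).astype(np.float32)); print(rc, cv2.boxPoints(rc).round())
m=robot.camera_model("top");print(-(np.array(m["R"]).T@m["t"]))
E
```

```text
fr [644. 209.   0.]
fl [531. 373.   0.]
br [ -6722. -11092.  45000.]
bl [ -3345. -15977.  45000.]
n1 [ -100. -3247. 16000.]
n2 [  265. -3706. 16000.]
n3 [  418. -3089. 16000.]
n4 [  708. -3579. 16000.]
bhl [-2456. -5016. 53000.]
bhr [-2872. -3811. 53000.]
he [ 7014. -2882. 60000.]
sl [ 2323. -3883. 53000.]
sr [ 2042. -2788. 53000.]
brush 964 [0.4915 0.0171 0.0545] [ 0.357 -0.023  0.043] [0.607 0.057 0.069] [0.4816 0.0142]
((481.2286376953125, 14.854118347167969), (250.9997100830078, 36.209346771240234), 12.992400169372559) [[355.   4.]
 [363. -31.]
 [608.  25.]
 [599.  61.]]
ca 346 [ 0.5136 -0.1005  0.1066] [ 0.487 -0.129  0.093] [ 0.542 -0.074  0.115] [ 0.5136 -0.1007]
cb 356 [ 0.5128 -0.2273  0.1066] [ 0.484 -0.255  0.092] [ 0.542 -0.2    0.115] [ 0.5126 -0.2281]
cc 369 [ 0.5388 -0.3697  0.106 ] [ 0.511 -0.399  0.091] [ 0.566 -0.342  0.114] [ 0.5388 -0.3709]
[ 0.51414047 -0.07656182  1.45661763]
```

Run:
```python
from h import *
r=lambda a,b,z:(ray("top",90+a/4-.4,130+b/4-.4,z/1000)*1000).round()
R={}
for n,p in dict(fr=(330,193,0),fl=(107,340,0),br=(225,42,45),bl=(3,188,45),n1=(285,283,16),n2=(222,331,16),n3=(304,353,16),n4=(237,391,16),bhl=(524,257,53),bhr=(570,242,53),he=(611,592,60),sl=(563,440,53),sr=(605,430,53)).items(): R[n]=r(*p);print(n,R[n])
f=(R['fr']+R['fl'])/2; b=(R['br']+R['bl'])/2
dv=(R['fr']-R['fl'])[:2]; a=np.arctan2(dv[0],-dv[1]); 
bw=(R['br']-R['bl'])[:2]; a2=np.arctan2(bw[0],-bw[1]);a3=np.arctan2(*(b-f)[1::-1]);print(np.degrees([a,a2,a3]),np.linalg.norm(dv),np.linalg.norm(bw),np.linalg.norm((b-f)[:2]))
th=np.mean([a,a2,a3]);u=np.array([np.cos(th),np.sin(th)]);v=np.array([-u[1],u[0]])
c=((f+b)/2)[:2];print("tray c",c,np.degrees(th))
for k in ["n1","n2","n3","n4"]: print(k,((R[k][:2]-c)@u).round(),((R[k][:2]-c)@v).round())
```

```text
fr [644. 209.   0.]
fl [531. 373.   0.]
br [749. 281.  45.]
bl [639. 439.  45.]
n1 [575. 237.  16.]
n2 [539. 283.  16.]
n3 [524. 222.  16.]
n4 [495. 270.  16.]
bhl [595.  58.  53.]
bhr [606.  25.  53.]
he [359. -10.  60.]
sl [465.  27.  53.]
sr [473.  -3.  53.]
[34.56778935 34.84573342 32.93869054] 199.16073910286636 192.52012881774206 126.8985815523562
tray c [640.75 325.5 ] 34.117404438720875
n1 -104.0 -36.0
n2 -108.0 22.0
n3 -155.0 -20.0
n4 -152.0 36.0
```

```bash
cat >> h.py <<'E'
from scipy.spatial.transform import Rotation as Ro
def plan(wps):
    """wps: (x,y,z in mm, yaw of tool y in deg) -> rows from the present pose; tool straight down at the target"""
    s=robot.read_state();p=s["tool_pos"];R=Ro.from_rotvec(s["orientation"])
    print("t",round(s["t"],2),"p",(p*1000).round(1),"yaw",np.degrees(np.arctan2(*R.as_matrix()[1::-1,1])).round(2),"F",np.round(s["force"],2),"op",s["opening"])
    for x,y,z,a in wps:
        c,k=np.cos(np.radians(a)),np.sin(np.radians(a))
        T=np.array([[k,c,0],[-c,k,0],[0,0,-1.]])
        print((R.inv().apply(np.array([x,y,z])/1000-p)).round(4),(R.inv()*Ro.from_matrix(T)).as_rotvec().round(4),
          "n>=",max(np.linalg.norm(np.array([x,y,z])/1000-p)/.0625,0).__round__(1))
E
python3 - <<'E'
from h import *
plan([(524,25,130,103),(524,25,40,103)])
E
```

```text
t 0.55 p [236.3 551.5 229.6] yaw 66.81 F [ 0.21  0.53 -0.14] op 0.09268404821924969Traceback (most recent call last):
  File "<stdin>", line 2, in <module>
  File "h.py", line 20, in plan
    print((R.inv().apply(np.array([x,y,z])/1000-p)).round(4),(R.inv()*Ro.from_matrix(T)).as_rotvec().round(4),
                                                                      ~~~~~~~~~~~~~~^^^
  File "scipy/spatial/transform/_rotation.pyx", line 1143, in scipy.spatial.transform._rotation.Rotation.from_matrix
ValueError: Non-positive determinant (left-handed or null coordinate frame) in rotation matrix 0: [[ 0.97437006 -0.22495105  0.        ]
 [ 0.22495105  0.97437006  0.        ]
 [ 0.          0.         -1.        ]].
```

```bash
sed -i 's/T=np.array.*/T=np.array([[-k,c,0],[c,k,0],[0,0,-1.]])/' h.py
python3 - <<'E'
from h import *
plan([(524,25,130,103),(524,25,40,103)])
E
```

```text
t 0.55 p [236.3 551.5 229.6] yaw 66.81 F [ 0.21  0.53 -0.14] op 0.09268404821924969
[-0.4718 -0.3707  0.0996] [ 0.      0.     -0.6317] n>= 9.7
[-0.4718 -0.3707  0.1896] [ 0.      0.     -0.6317] n>= 10.1
```

Emit:
{"op": "move_arm", "data": {"deltas": [-0.472, -0.371, 0.08, 0, 0, -0.632, 1, -0.472, -0.371, 0.08, 0, 0, -0.632, 1, -0.472, -0.371, 0.08, 0, 0, -0.632, 1, -0.472, -0.371, 0.08, 0, 0, -0.632, 1, -0.472, -0.371, 0.08, 0, 0, -0.632, 1, -0.472, -0.371, 0.08, 0, 0, -0.632, 1, -0.472, -0.371, 0.08, 0, 0, -0.632, 1, -0.472, -0.371, 0.08, 0, 0, -0.632, 1, -0.472, -0.371, 0.08, 0, 0, -0.632, 1, -0.472, -0.371, 0.08, 0, 0, -0.632, 1, -0.472, -0.371, 0.08, 0, 0, -0.632, 1, -0.472, -0.371, 0.1, 0, 0, -0.632, 1], "squeeze": 40}}

```text
t: 2.05
tool_pos: [0.5254, 0.0243, 0.1311]
orientation: [-0.353, 3.118, -0.0]
force: [0.6, -0.7, -0.5]
opening: 0.093
gripper_force: 0.0
```

Run:
```python
from h import *
plan([(524,25,130,103),(524,25,40,103)])
P,d=robot.read_camera("side"); save("side1",cv2.resize(P[150:280,200:400],(800,520)))
```

```text
t 2.05 p [525.4  24.3 131.1] yaw 102.93 F [ 0.56 -0.74 -0.53] op 0.09295810626077729
[0.0012 0.001  0.0011] [-0.0005  0.0032 -0.0011] n>= 0.0
[0.0015 0.0011 0.0911] [-0.0005  0.0032 -0.0011] n>= 1.5
```

View pics/side1.png

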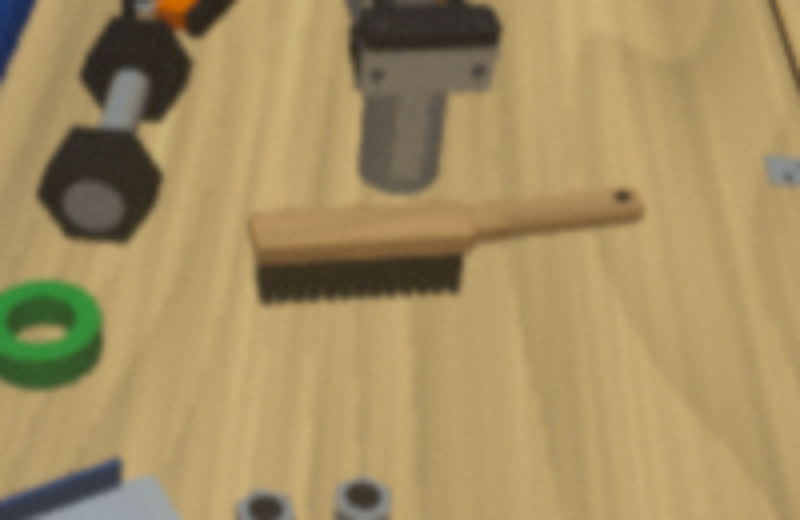

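Emit:
{"op": "move_arm", "data": {"deltas": [0, 0, 0.045, 0, 0, 0, 1, 0, 0, 0.08, 0, 0, 0, 1, 0, 0, 0.09, 0, 0, 0, 1, 0, 0, 0.09, 0, 0, 0, 1, 0, 0, 0.09, 0, 0, 0, 0.2, 0, 0, 0.09, 0, 0, 0, 0.2, 0, 0, 0.09, 0, 0, 0, 0.2, 0, 0, 0.09, 0, 0, 0, 0.2, 0, 0, 0.09, 0, 0, 0, 0.2, 0, 0, 0.09, 0, 0, 0, 0.2], "squeeze": 40}}

```text
t: 3.35
tool_pos: [0.524, 0.0246, 0.0396]
orientation: [0.356, -3.121, -0.0]
force: [-0.4, 0.0, 0.5]
opening: 0.0375
gripper_force: 0.0
```

Run:
```python
from h import *
plan([(524,25,85,103),(466,218,85,34.4),(466,218,44,34.4)])
print(robot.read_state()["gripper_force"])
```

```text
t 3.35 p [524.   24.6  39.6] yaw 103.02 F [-0.38  0.05  0.48] op 0.03745046401500073
[-0.0001  0.0004 -0.0454] [ 0.     -0.0002  0.0003] n>= 0.7
[ 0.0129  0.2015 -0.0454] [-1.0000e-04 -2.0000e-04  1.1976e+00] n>= 3.3
[ 0.0129  0.2015 -0.0044] [-1.0000e-04 -2.0000e-04  1.1976e+00] n>= 3.2
0.0
```

Emit:
{"op": "move_arm", "data": {"deltas": [0, 0, 0, 0, 0, 0, 0.1, 0, 0, 0, 0, 0, 0, 0.1, 0, 0, -0.02, 0, 0, 0, 0.1, 0, 0, -0.045, 0, 0, 0, 0.1, 0.003, 0.035, -0.045, 0, 0, 0.17, 0.1, 0.005, 0.07, -0.045, 0, 0, 0.34, 0.1, 0.008, 0.1, -0.045, 0, 0, 0.51, 0.1, 0.01, 0.13, -0.045, 0, 0, 0.68, 0.1, 0.012, 0.16, -0.045, 0, 0, 0.85, 0.1, 0.013, 0.19, -0.045, 0, 0, 1.02, 0.1, 0.013, 0.2015, -0.045, 0, 0, 1.198, 0.1, 0.013, 0.2015, -0.045, 0, 0, 1.198, 0.1]}}

```text
t: 4.85
tool_pos: [0.4655, 0.2186, 0.0844]
orientation: [-1.462, -2.78, 0.001]
force: [-0.1, 0.1, -1.7]
opening: 0.036
gripper_force: 40.0
```

Run:
```python
from h import *
plan([(466,218,44,34.4),(605,313,44,34.4)])
P,d=robot.read_camera("side"); save("side2",cv2.resize(P[170:384,160:440],(785,600)))
P,d=robot.read_camera("top");X=pts("top",d)
x,y,z=X[...,0],X[...,1],X[...,2]
m=(x>.3)&(x<.62)&(y>.1)&(y<.45)&(z>.07)&(z<.115)
Q=X[m];rc=cv2.minAreaRect((Q[:,:2]*1000).astype(np.float32));print(rc,Q[:,2].min(),Q[:,2].max())
```

```text
t 4.85 p [465.5 218.6  84.4] yaw 34.53 F [-0.11  0.08 -1.69] op 0.03600032235835477
[-0.0008  0.0001  0.0404] [-0.0005 -0.0002  0.0023] n>= 0.6
[-0.0013  0.1685  0.0403] [-0.0005 -0.0002  0.0023] n>= 2.8
((445.7088317871094, 251.59335327148438), (36.71799087524414, 239.58529663085938), 34.49156951904297) 0.08254560211886262 0.1090543142268291
```

View pics/side2.png

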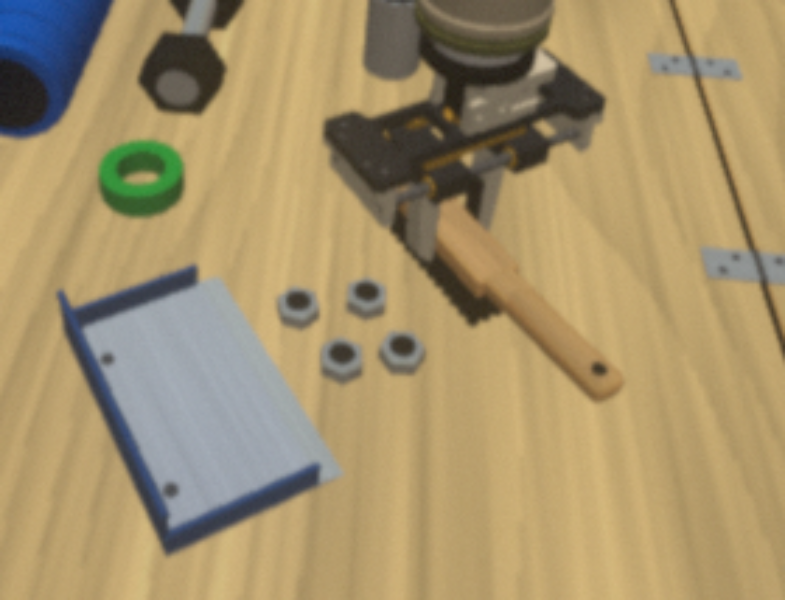

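Emit:
{"op": "move_arm", "data": {"deltas": [0, 0, 0.025, 0, 0, 0, 0.1, 0, 0, 0.04, 0, 0, 0, 0.1, 0, 0, 0.04, 0, 0, 0, 0.1, 0, 0.014, 0.04, 0, 0, 0, 0.1, 0, 0.028, 0.04, 0, 0, 0, 0.1, 0, 0.042, 0.04, 0, 0, 0, 0.1, 0, 0.056, 0.04, 0, 0, 0, 0.1, 0, 0.07, 0.04, 0, 0, 0, 0.1, 0, 0.084, 0.04, 0, 0, 0, 0.1, -0.001, 0.098, 0.04, 0, 0, 0, 0.1, -0.001, 0.112, 0.04, 0, 0, 0, 0.1, -0.001, 0.126, 0.0395, 0, 0, 0, 0.1]}}

```text
t: 6.45
tool_pos: [0.5709, 0.2881, 0.0457]
orientation: [-1.465, -2.779, 0.001]
force: [0.1, -0.3, -0.9]
opening: 0.0356
gripper_force: 40.0
```

Run:
```python
from h import *
plan([(605,313,44.5,34.4)])
P,d=robot.read_camera("side"); save("side3",cv2.resize(P[230:384,160:340],(701,600)))
```

```text
t 6.45 p [570.9 288.1  45.7] yaw 34.42 F [ 0.09 -0.26 -0.91] op 0.03560503487592361
[0.0012 0.0422 0.0011] [-0.0007  0.0001  0.0003] n>= 0.7
```

View pics/side3.png

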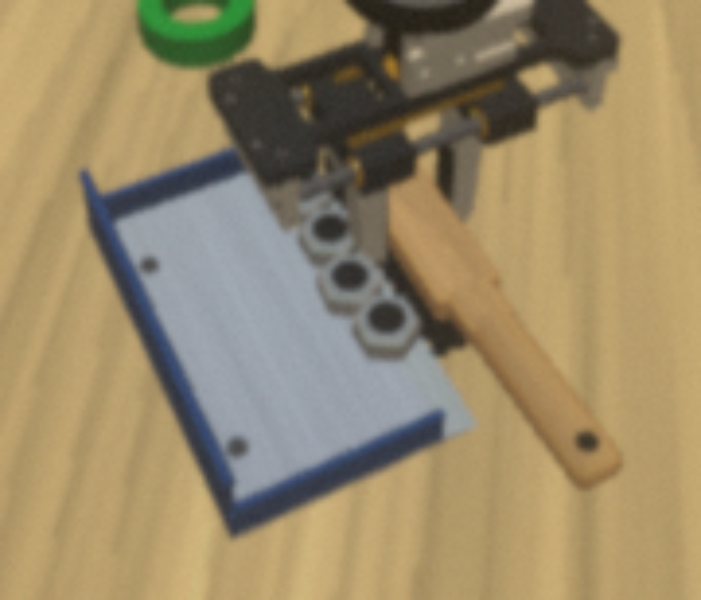

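Emit:
{"op": "move_arm", "data": {"deltas": [0, 0.012, 0, 0, 0, 0, 0.1, 0, 0.024, 0, 0, 0, 0, 0.1, 0, 0.036, 0, 0, 0, 0, 0.1, 0, 0.048, 0, 0, 0, 0, 0.1, 0, 0.048, 0, 0, 0, 0, 0.1, 0, 0.04, 0, 0, 0, 0, 0.1, 0, 0.03, -0.02, 0, 0, 0, 0.1, 0, 0.02, -0.06, 0, 0, 0, 0.1, 0, -0.03, -0.06, 0, 0, 0, 0.1, 0, -0.08, -0.06, 0, 0, 0, 0.1, 0, -0.125, -0.06, 0, 0, 0, 0.1, 0, -0.125, -0.06, 0, 0, 0, 0.1]}}

```text
t: 8.0
tool_pos: [0.4632, 0.2156, 0.1035]
orientation: [-1.465, -2.776, 0.005]
force: [-0.3, 1.1, -0.7]
opening: 0.0354
gripper_force: 40.0
```

Run:
```python
from h import *
plan([(466,218,40,34.4),(466,218,180,34.4),(513,-101,160,34.4)])
P,d=robot.read_camera("side"); save("side4",cv2.resize(P[200:384,160:400],(782,600)))
```

```text
t 8.0 p [463.2 215.6 103.5] yaw 34.34 F [-0.31  1.13 -0.74] op 0.03544621058582366
[0.0003 0.0039 0.0635] [-0.0039 -0.0009 -0.001 ] n>= 1.0
[ 0.0004  0.0034 -0.0765] [-0.0039 -0.0009 -0.001 ] n>= 1.2
[-0.2895 -0.1377 -0.0562] [-0.0039 -0.0009 -0.001 ] n>= 5.2
```

View pics/side4.png

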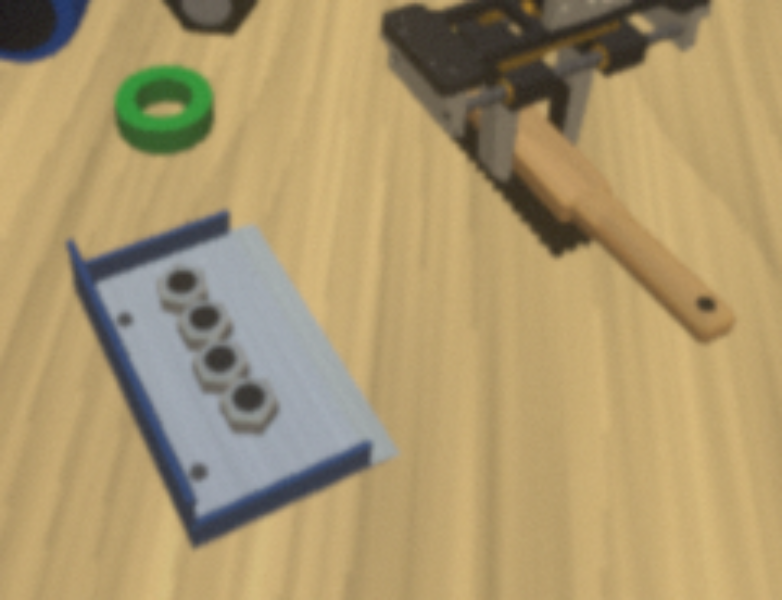

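Emit:
{"op": "move_arm", "data": {"deltas": [0, 0, 0.03, 0, 0, 0, 0.1, 0, 0, 0.052, 0, 0, 0, 0.1, 0, 0, 0.0635, 0, 0, 0, 0.1, 0, 0, 0.0635, 0, 0, 0, 0.1, 0, 0, 0.0635, 0, 0, 0, 0.7, 0, 0, 0.0635, 0, 0, 0, 1, 0, 0, 0.0635, 0, 0, 0, 1, 0, 0, 0.0635, 0, 0, 0, 1, 0, 0, 0.0635, 0, 0, 0, 1, 0, 0, 0.03, 0, 0, 0, 1, 0, 0, -0.02, 0, 0, 0, 1, 0, 0, -0.077, 0, 0, 0, 1]}}

```text
t: 9.55
tool_pos: [0.4665, 0.2174, 0.1827]
orientation: [-1.465, -2.777, 0.002]
force: [0.3, 1.3, 0.5]
opening: 0.0931
gripper_force: 0.0
```

Run:
```python
from h import *
plan([(513.5,-101,180,0),(513.5,-101,70,0)])
P,d=robot.read_camera("top");X=pts("top",d)
for n,z in (("nut_a",.019),("brush",.05)):
  for r in robot.recognise("top",n): print(n,r["confidence"],(ray("top",*r["uv"],z)*1000).round())
```

```text
t 9.55 p [466.5 217.4 182.7] yaw 34.37 F [0.25 1.26 0.55] op 0.09306283720266338
[-0.2894 -0.141   0.0028] [-2.100e-03  1.000e-04  5.999e-01] n>= 5.2
[-0.2894 -0.1407  0.1128] [-2.100e-03  1.000e-04  5.999e-01] n>= 5.5
nut_a 0.61 [633. 333.  19.]
brush 0.89 [494. 197.  50.]
brush 0.43 [ 681. -304.   50.]
```

Emit:
{"op": "move_arm", "data": {"deltas": [-0.05, -0.025, 0, 0, 0, 0.1, 1, -0.1, -0.05, 0, 0, 0, 0.2, 1, -0.15, -0.075, 0, 0, 0, 0.3, 1, -0.2, -0.1, 0, 0, 0, 0.4, 1, -0.25, -0.12, 0, 0, 0, 0.5, 1, -0.2895, -0.141, 0, 0, 0, 0.6, 1, -0.2895, -0.141, 0, 0, 0, 0.6, 1, -0.2895, -0.141, 0, 0, 0, 0.6, 1, -0.2895, -0.141, 0.05, 0, 0, 0.6, 1, -0.2895, -0.141, 0.09, 0, 0, 0.6, 1, -0.2895, -0.141, 0.122, 0, 0, 0.6, 1, -0.2895, -0.141, 0.122, 0, 0, 0.6, 1]}}

```text
t: 11.2
tool_pos: [0.5116, -0.0985, 0.057]
orientation: [-2.214, -2.22, 0.005]
force: [-0.1, 0.2, 0.7]
opening: 0.0931
gripper_force: 0.0
```

Emit:
{"op": "move_arm", "data": {"deltas": [0, 0, 0, 0, 0, 0, 0.4, 0, 0, 0, 0, 0, 0, 0.4, 0, 0, 0, 0, 0, 0, 0.4, 0, 0, 0, 0, 0, 0, 0.4, 0, 0, 0, 0, 0, 0, 0.4, 0, 0, 0, 0, 0, 0, 0.4, 0, 0, -0.015, 0, 0, 0, 0.4, 0, 0, -0.03, 0, 0, 0, 0.4, 0, 0, -0.04, 0, 0, 0, 0.4, 0, 0, -0.04, 0, 0, 0, 0.4, 0, 0, -0.04, 0, 0, 0, 0.4, 0, 0, -0.04, 0, 0, 0, 0.4], "squeeze": 45}}

```text
t: 12.7
tool_pos: [0.5139, -0.1006, 0.0994]
orientation: [-2.221, -2.221, 0.001]
force: [-0.0, 0.4, -3.8]
opening: 0.0576
gripper_force: 45.0
```

Emit:
{"op": "move_arm", "data": {"deltas": [0, 0, 0, 0, 0, 0, 0.4, 0, 0, 0, 0, 0, 0, 0.4]}}

```text
t: 12.95
tool_pos: [0.5143, -0.1007, 0.0998]
orientation: [-2.221, -2.221, 0.0]
force: [1.1, -0.5, -3.1]
opening: 0.0576
gripper_force: 45.0
```

Emit:
{"op": "move_arm", "data": {"deltas": [0, 0, 0, 0, 0, 0, 0.4, 0, 0, 0, 0, 0, 0, 0.4]}}

```text
t: 13.2
tool_pos: [0.5145, -0.1008, 0.1001]
orientation: [-2.221, -2.221, 0.0]
force: [0.4, 0.6, -3.7]
opening: 0.0571
gripper_force: 45.0
```

Run:
```python
from h import *
plan([(513.5,-101,60,0)])
s=robot.read_state();print(s["joint_torque"])
```

```text
t 13.2 p [ 514.5 -100.8  100.1] yaw -0.0 F [ 0.39  0.57 -3.68] op 0.05714668703137457
[-0.0002 -0.001   0.0401] [-0.  0. -0.] n>= 0.6
[-2.71867029e-04 -4.91733134e+01 -4.76674354e+01  6.53387024e-02
  3.87573161e-02 -3.35149628e-05]
```

Emit:
{"op": "move_arm", "data": {"deltas": [0, 0, 0.02, 0, 0, 0, 0.4, 0, 0, 0.034, 0, 0, 0, 0.4, 0, 0, 0.04, 0, 0, 0, 0.4, 0, 0, 0.04, 0, 0, 0, 0.4, 0, 0, 0.04, 0, 0, 0, 0.4, 0, 0, 0.04, 0, 0, 0, 0.8, 0, 0, 0.04, 0, 0, 0, 1, 0, 0, 0.04, 0, 0, 0, 1, 0, 0, 0.04, 0, 0, 0, 1, 0, 0, 0.01, 0, 0, 0, 1, 0, 0, -0.04, 0, 0, 0, 1, 0, 0, -0.06, 0, 0, 0, 1]}}

```text
t: 14.7
tool_pos: [0.516, -0.1013, 0.1636]
orientation: [2.219, 2.219, 0.003]
force: [0.3, 0.3, 0.8]
opening: 0.0929
gripper_force: 0.0
```

Emit:
{"op": "move_arm", "data": {"deltas": [-0.055, 0, 0, 0, 0, 0, 1, -0.11, -0.001, 0, 0, 0, 0, 1, -0.127, -0.0015, 0, 0, 0, 0, 1, -0.127, -0.0015, 0, 0, 0, 0, 1, -0.127, -0.0015, 0, 0, 0, 0, 1, -0.127, -0.0015, 0.045, 0, 0, 0, 1, -0.127, -0.0015, 0.085, 0, 0, 0, 1, -0.127, -0.0015, 0.1, 0, 0, 0, 1, -0.127, -0.0015, 0.1, 0, 0, 0, 1, -0.127, -0.0015, 0.1, 0, 0, 0, 0.4, -0.127, -0.0015, 0.1, 0, 0, 0, 0.4, -0.127, -0.0015, 0.1, 0, 0, 0, 0.4]}}

```text
t: 16.2
tool_pos: [0.5136, -0.2282, 0.0613]
orientation: [2.22, 2.22, 0.001]
force: [0.2, -0.3, -0.2]
opening: 0.0676
gripper_force: 0.0
```

Emit:
{"op": "move_arm", "data": {"deltas": [0, 0, 0, 0, 0, 0, 0.4, 0, 0, 0, 0, 0, 0, 0.4, 0, 0, 0, 0, 0, 0, 0.4, 0, 0, -0.015, 0, 0, 0, 0.4, 0, 0, -0.03, 0, 0, 0, 0.4, 0, 0, -0.04, 0, 0, 0, 0.4, 0, 0, -0.04, 0, 0, 0, 0.4, 0, 0, -0.04, 0, 0, 0, 0.4, 0, 0, -0.04, 0, 0, 0, 0.4]}}

```text
t: 17.32
tool_pos: [0.5125, -0.2275, 0.0994]
orientation: [-2.221, -2.221, 0.001]
force: [-0.7, 0.4, -3.2]
opening: 0.0575
gripper_force: 45.0
```

Emit:
{"op": "move_arm", "data": {"deltas": [0, 0, 0, 0, 0, 0, 0.4, 0, 0, 0, 0, 0, 0, 0.4]}}

```text
t: 17.58
tool_pos: [0.5128, -0.2277, 0.0998]
orientation: [-2.221, -2.221, 0.0]
force: [-0.3, 0.2, -4.1]
opening: 0.0572
gripper_force: 45.0
```

Emit:
{"op": "move_arm", "data": {"deltas": [0, 0, 0, 0, 0, 0, 0.4, 0, 0, 0, 0, 0, 0, 0.4]}}

```text
t: 17.82
tool_pos: [0.5129, -0.2278, 0.1001]
orientation: [-2.221, -2.221, 0.0]
force: [0.5, -0.4, -4.0]
opening: 0.0579
gripper_force: 45.0
```

Emit:
{"op": "move_arm", "data": {"deltas": [0, 0, 0.02, 0, 0, 0, 0.4, 0, 0, 0.034, 0, 0, 0, 0.4, 0, 0, 0.04, 0, 0, 0, 0.4, 0, 0, 0.04, 0, 0, 0, 0.4, 0, 0, 0.04, 0, 0, 0, 0.4, 0, 0, 0.04, 0, 0, 0, 0.8, 0, 0, 0.04, 0, 0, 0, 1, 0, 0, 0.04, 0, 0, 0, 1, 0, 0, 0.04, 0, 0, 0, 1, 0, 0, 0.01, 0, 0, 0, 1, 0, 0, -0.04, 0, 0, 0, 1, 0, 0, -0.06, 0, 0, 0, 1]}}

```text
t: 19.32
tool_pos: [0.5145, -0.2287, 0.1636]
orientation: [2.218, 2.218, 0.002]
force: [0.2, -0.4, 0.3]
opening: 0.0927
gripper_force: 0.0
```

Emit:
{"op": "move_arm", "data": {"deltas": [-0.055, 0.01, 0, 0, 0, 0, 1, -0.11, 0.02, 0, 0, 0, 0, 1, -0.1425, 0.026, 0, 0, 0, 0, 1, -0.1425, 0.026, 0, 0, 0, 0, 1, -0.1425, 0.026, 0, 0, 0, 0, 1, -0.1425, 0.026, 0.045, 0, 0, 0, 1, -0.1425, 0.026, 0.085, 0, 0, 0, 1, -0.1425, 0.026, 0.1, 0, 0, 0, 1, -0.1425, 0.026, 0.1, 0, 0, 0, 1, -0.1425, 0.026, 0.1, 0, 0, 0, 0.4, -0.1425, 0.026, 0.1, 0, 0, 0, 0.4, -0.1425, 0.026, 0.1, 0, 0, 0, 0.4]}}

```text
t: 20.82
tool_pos: [0.5396, -0.3708, 0.0615]
orientation: [2.22, 2.22, 0.0]
force: [0.1, 0.5, 0.2]
opening: 0.0675
gripper_force: 0.0
```

Emit:
{"op": "move_arm", "data": {"deltas": [0, 0, 0, 0, 0, 0, 0.4, 0, 0, 0, 0, 0, 0, 0.4, 0, 0, 0, 0, 0, 0, 0.4, 0, 0, -0.015, 0, 0, 0, 0.4, 0, 0, -0.03, 0, 0, 0, 0.4, 0, 0, -0.04, 0, 0, 0, 0.4, 0, 0, -0.04, 0, 0, 0, 0.4, 0, 0, -0.04, 0, 0, 0, 0.4, 0, 0, -0.04, 0, 0, 0, 0.4], "squeeze": 50}}

```text
t: 21.95
tool_pos: [0.5385, -0.3699, 0.0992]
orientation: [-2.22, -2.22, 0.0]
force: [-0.7, 1.1, -8.8]
opening: 0.0575
gripper_force: 50.0
```

Emit:
{"op": "move_arm", "data": {"deltas": [0, 0, 0, 0, 0, 0, 0.4, 0, 0, 0, 0, 0, 0, 0.4]}}

```text
t: 22.2
tool_pos: [0.5388, -0.3702, 0.0998]
orientation: [-2.221, -2.221, 0.0]
force: [-0.1, 0.1, -8.0]
opening: 0.0577
gripper_force: 50.0
```

c weighs about 8.3 N against 3.5 and 3.9 N, so it is the heaviest. Raise it to 15 cm.

Emit:
{"op": "move_arm", "data": {"deltas": [0, 0, -0.03, 0, 0, 0, 0.4, 0, 0, -0.06, 0, 0, 0, 0.4, 0, 0, -0.09, 0, 0, 0, 0.4, 0, 0, -0.11, 0, 0, 0, 0.4, 0, 0, -0.11, 0, 0, 0, 0.4, 0, 0, -0.11, 0, 0, 0, 0.4, 0, 0, -0.11, 0, 0, 0, 0.4, 0, 0, -0.11, 0, 0, 0, 0.4]}}

```text
t: 23.2
tool_pos: [0.5385, -0.3699, 0.2087]
orientation: [-2.22, -2.22, 0.0]
force: [0.5, 0.5, -7.9]
opening: 0.0574
gripper_force: 50.0
```

Run:
```python
from h import *
plan([(539,-370,210,0)])
P,d=robot.read_camera("side"); P2,d2=robot.read_camera("top")
save("end",np.vstack([P[60:384],P2[80:320]]))
X=pts("top",d2);x,y,z=X[...,0],X[...,1],X[...,2]
for c in((.5136,-.1006),(.5127,-.228)):
    m=(np.hypot(x-c[0],y-c[1])<.05)&(z>.09)&(z<.12);Q=X[m];print(len(Q),Q.mean(0).round(4))
```

```text
t 23.2 p [ 538.5 -369.9  208.7] yaw 0.0 F [ 0.53  0.48 -7.89] op 0.05744506164886618
[-0.0001  0.0005 -0.0013] [-0.0017 -0.0013  0.    ] n>= 0.0
346 [ 0.5166 -0.1001  0.1065]
355 [ 0.5143 -0.2268  0.1065]
```

View pics/end.png

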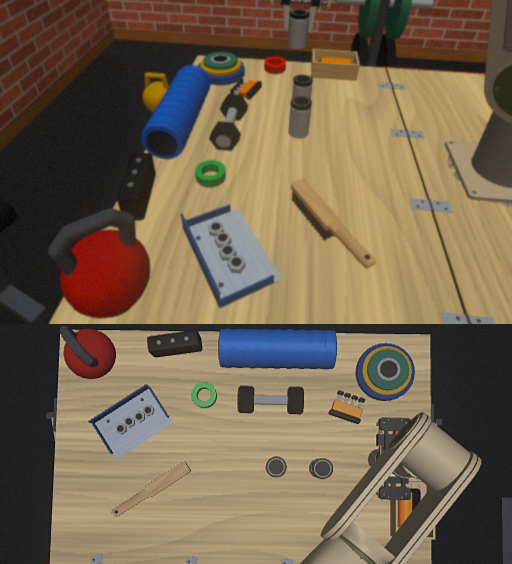

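The picture shows the four nuts in the tray (near 225,245 in the side view). The brush lies on the flap near (330,220), the two lighter canisters stand in their places (276,466 and 321,468 in the top view), and the third is held up and upright.

```bash
python3 -c "
from plant import robot
print(robot.close_job())"
```

```text
the job is handed in; nothing more can be done
None
```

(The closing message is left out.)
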